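# Green markers into the matching carousel cups

## Robot

A 6-joint arm with a two-finger parallel gripper is mounted at the origin on the work surface. World frame = base frame: x ahead of the robot, y to its left, z up, the work surface at z = 0. Lengths are in mm, angles in rad, forces in N, time in s.
With the tool pointing down it reaches from about 300 to 775 mm from the base axis. Payload 14.6 kg.
Tool frame: the origin (TCP) lies at the centre of the arm's flange, where the gripper is bolted on; the fingertips stand 199 mm ahead of it and the grasp point (between the pads) lies 180 mm ahead of it; z points along the fingers, y is the line along which they close (so a half turn about z gives the same grasp; the last joint's range is limited). The gripper opens to 94 mm and grips with 3 to 60 N. Pads are 16 mm wide; open, the fingers measure 119 mm over their backs; the gripper's body (75 mm by 177 mm) begins 78 mm behind the grasp point.
Start: joints at [1.242, 0.3, 1.521, -0, 1.321, -0.067], TCP at [142.349, 531.251, 404.646] pointing down, gripper open.
Joint ranges: [-3.03, 3.03], [-0.79, 2.21], [0.23, 2.52], [-1.04, 4.18], [0, 3.07], [-2.55, 2.55]. Speed limits (rad/s): [2.22, 2.22, 2.57, 3.14, 3.14, 3.14].

## Interface

Orientations are given as [roll, pitch, yaw] about the fixed x, y, z axes, in that order (R = Rz(yaw) Ry(pitch) Rx(roll)).
In Python, from cell import manip, optics, workorder gives the robot as it stands.
- The arm moves only by the tool step_arm, never from a script. Its argument "increments" is a list that holds one entry, the list of rows, each a list of 7 numbers: the turn, a rotation vector about the tool's x, y, z as a fraction of full scale, then the shift along the tool's x, y, z as a fraction of full scale, then the closure, from -1 (fully open) to 1 (shut). In form: [[[wx, wy, wz, tx, ty, tz, fingers], ...]]. A call has 1 to 5 rows; each row shifts and turns the commanded pose from where the row before left it, along the tool's axes as they then stand; what a row does not reach is not made up. Full scale, the value 1, is 40 mm for a shift and 45 degrees for a turn. A row lasts 1/10 s, in which the tool goes at most 50 mm and 8.59 degrees, less where a joint would pass 70% of its speed; a pose out of reach is approached as far as the arm can. A call with a number of a shift or a turn outside -1 to 1 is refused whole. A call with a gripper value outside its range is refused whole. The fingers move at their own pace and stop on an object; "newtons" is the grip in N (left out, the last holds). Time passes only in rows, so rows that do not move let the fingers close. It gives the time, the measured TCP pose, the force, the opening and the grip force at its end, in the units of the state.
- manip.read_state(): the state, without advancing time (a new reading comes with each control period).
- optics.camera(name): name is "scene" or "top"; returns a dict with "frame" (420x560x3 uint8, red, green, blue), "range_z" (420x560 float32, mm along the optical axis (not along the pixel's ray), 0 where there is no reading), "mtx" (3x3 intrinsics, pixels), "cam_to_world" (4x4, takes a point from camera to world coordinates). Camera axes: x right, y down, z forward; pixel columns grow to the right and rows downward; lengths in mm; the calibration is good to about 2 mm. A picture is of the moment at which its call begins.
- workorder.sign_off(): hands the job in; it is judged then, once.
The state is a dict: "clock": time; "joints": joint angles; "qd": joint speeds; "effort": joint torques, N m; "eef_pos": TCP position; "eef_rot": TCP orientation; "wrist_force": force on the tool from outside, world axes, zero at the start; "moment": the same for the moment, N m; "finger_gap": finger opening in mm; "finger_force": force on a finger pad.
Only numpy, scipy, OpenCV 4.12 (cv2) and the standard library are available. Lean on these libraries where they do the work, as an engineer would, in place of code of your own. Each camera call takes 0.05 s, during which the arm holds its last target. There are 200 camera calls.

## Task

Put the three green markers away in the pencil carousel, each standing in the cup of its own size: the fattest in the widest cup, the middle one in the medium cup and the slimmest in the narrowest. Each must stand on the bottom of its cup; leaning against the rim is fine. Leave the red marker standing and the wiper, the stapler and the ball where they are.

Things in the scene. Friction and masses are not known exactly. Their poses are not given: they have to be found in the camera images.
- fat_marker: the fattest of the three green plastic dry-erase markers: a round straight barrel 30 mm in diameter and 125 mm tall with flat ends, standing loose on its end on the desk, 14 to 70 g; green top, a white band round the middle. Origin: centre of its underside; z runs up along the barrel
- medium_marker: the middle of the three green plastic dry-erase markers: a round straight barrel 22 mm in diameter and 120 mm tall with flat ends, standing loose on its end on the desk, 14 to 70 g; green top, a white band round the middle. Origin: centre of its underside; z runs up along the barrel
- slim_marker: the slimmest of the three green plastic dry-erase markers: a round straight barrel 16 mm in diameter and 115 mm tall with flat ends, standing loose on its end on the desk, 14 to 70 g; green top, a white band round the middle. Origin: centre of its underside; z runs up along the barrel
- wide_cup: wide white cup of the carousel, fixed, open-topped, 58 mm wide inside, 64 outside. Origin: centre of its underside, 20 mm above the desk; inner floor 5 mm, rim 62 mm above it. The three cups stand in any order 120 degrees apart, 70 mm from the axis of a black turntable (220 mm wide, does not turn), whose 44 mm central pot holds fixed pencils up to 135 mm above the desk
- medium_cup: medium white cup of the carousel, fixed, open-topped, 46 mm wide inside, 52 outside. Origin: centre of its underside, 20 mm above the desk; inner floor 5 mm, rim 62 mm above it. The three cups stand in any order 120 degrees apart, 70 mm from the axis of a black turntable (220 mm wide, does not turn), whose 44 mm central pot holds fixed pencils up to 135 mm above the desk
- narrow_cup: narrow white cup of the carousel, fixed, open-topped, 36 mm wide inside, 42 outside. Origin: centre of its underside, 20 mm above the desk; inner floor 5 mm, rim 62 mm above it. The three cups stand in any order 120 degrees apart, 70 mm from the axis of a black turntable (220 mm wide, does not turn), whose 44 mm central pot holds fixed pencils up to 135 mm above the desk
- red_marker: bystander: a red dry-erase marker, round, 22 mm in diameter and 120 mm tall, standing loose on its end. Origin: centre of its underside; z up
- wiper: bystander: grey magnetic whiteboard wiper block lying flat, loose, 107 x 52 x 32 mm. Origin: centre of its underside; x along its length, z up
- stapler: bystander: translucent blue plastic stapler lying loose, 130 x 36 mm, 55 mm tall. Origin: centre of its underside; x along its length, z up
- ball_center (a point): bystander: hard yellow bouncy ball, 35 mm in diameter, lying in the hole of a tan tape roll (72 mm across, 18 mm tall) beyond the carousel. This point: centre of the ball

How it is judged:
By the outcome, as a careful person would: the job done as asked, in the order asked, and still so for the second after the job is handed in, with the robot touching nothing.
It also fails if it takes over 88 s, if anything falls off the work surface, if the arm or the gripper's body presses on something with over 40 N, if the wrist force passes 120 N, or if a joint passes its speed limit or range.

## Working session

There is one attempt and no reset: what is moved stays moved. The work goes in short steps, Python scripts to look and compute and a tool call to move; the robot and the scene stay as the last step left them, time stands still between calls to the robot, and variables do not carry over. Pictures are saved under pics/ and viewed, at most 14 in all, crops included, and the job is handed in when it is done.

Besides the shell and the picture viewer there is one more tool, called after ">>>" by a JSON object that holds its "name" and its "arguments". step_arm: Moves the arm, as the interface text tells. Its arguments: {"type":"object","properties":{"increments":{"type":"array","items":{"type":"array","items":{"type":"array","items":{"type":"number"}}}},"newtons":{"type":"number"}},"required":["increments"]}

```bash
mkdir -p pics; cat > h.py <<'E'
import numpy as np, cv2
from cell import manip, optics, workorder
def cloud(c):
    z=c["range_z"];K=c["mtx"];v,u=np.mgrid[:z.shape[0],:z.shape[1]]
    p=np.stack([(u-K[0,2])/K[0,0]*z,(v-K[1,2])/K[1,1]*z,z],-1)
    T=np.array(c["cam_to_world"]);w=p@T[:3,:3].T+T[:3,3];w[z==0]=np.nan;return w
def save(c,n): cv2.imwrite("pics/%s.png"%n,c["frame"][:,:,::-1])
E
python3 - <<'E'
from h import *
a={}
for n in("scene","top"):
    c=optics.camera(n);save(c,n+"0");w=cloud(c);f=c["frame"].astype(int)
    print(n,np.round(c["cam_to_world"],2).tolist(),np.round(c["mtx"],1).tolist())
    hsv=cv2.cvtColor(c["frame"],cv2.COLOR_RGB2HSV)
    for nm,lo,hi in(("green",(40,80,40),(85,255,255)),("red",(0,130,60),(8,255,255)),("yel",(22,120,100),(35,255,255)),("white",(0,0,190),(180,40,255))):
        m=cv2.inRange(hsv,lo,hi);k,l,s,ce=cv2.connectedComponentsWithStats(m)
        for i in range(1,k):
            if s[i,4]>25:
                q=w[l==i];q=q[~np.isnan(q[:,0])]
                if len(q): print(nm,s[i],ce[i].round(),np.median(q,0).round(),q.min(0).round(),q.max(0).round())
s=manip.read_state();print(s)
E
```

```text
scene [[0.29, 0.79, -0.54, 1060.29], [0.96, -0.24, 0.16, -129.77], [0.0, -0.56, -0.83, 730.51], [0.0, 0.0, 0.0, 1.0]] [[378.9, 0.0, 276.3], [0.0, 378.9, 212.9], [0.0, 0.0, 1.0]]
green [143 141  14  10 111] [149. 146.] [ 412. -226.  126.] [ 284. -263.    1.] [ 426. -212.  129.]
green [369 168  11  10  70] [374. 172.] [619. 219. 120.] [607. 208. 111.] [628. 229. 123.]
green [ 88 187   8   8  40] [ 91. 190.] [ 493. -356.  115.] [ 397. -403.    0.] [ 499. -348.  118.]
green [ 440  276   75   45 1696] [478. 297.] [908. 321.  30.] [875. 260.  -1.] [928. 399.  76.]
red [353 110   9   9  51] [357. 113.] [440. 258. 120.] [429. 249. 109.] [450. 268. 124.]
red [492 174  18  21  55] [502. 185.] [687. 528.  45.] [650. 525.  39.] [710. 532.  47.]
red [526 176  34  14 108] [545. 182.] [708. 633.  44.] [701. 575.  38.] [711. 672.  48.]
yel [340 270  15  16 189] [347. 278.] [794.  98.  31.] [770.  84.  14.] [807. 119.  37.]
top [[-0.02, -0.99, 0.17, 392.96], [-1.0, 0.02, -0.01, 24.9], [0.01, -0.17, -0.99, 1308.48], [0.0, 0.0, 0.0, 1.0]] [[485.8, 0.0, 286.8], [0.0, 485.8, 210.3], [0.0, 0.0, 1.0]]
gree
[... 799 characters left out ...]
  63.] [703. 574.  72.]
{'clock': 0.1, 'joints': array([ 1.24237086e+00,  3.00391491e-01,  1.52147441e+00,  1.26911857e-06,
        1.32067732e+00, -6.65964234e-02]), 'qd': array([ 0.00057835, -0.00086959, -0.00282181,  0.00026114,  0.00221933,
        0.00097871]), 'effort': array([ 4.07457683e-04, -5.32643831e+01, -3.53274000e+01,  7.08956877e-02,
        2.35681218e-02, -5.64030188e-05]), 'eef_pos': array([142.3599798 , 531.23392548, 404.17502746]), 'eef_rot': array([-3.14064428e+00, -6.44838703e-05,  2.87976326e+00]), 'wrist_force': array([-0.46401094,  0.04523024, -0.12102021]), 'moment': array([ 0.00599187, -0.05847855,  0.01544307]), 'finger_force': 0.0, 'finger_gap': 94.128607057087}
```

View pics/top0.png

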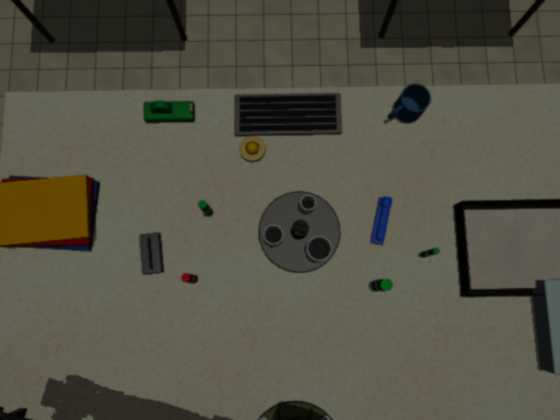

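View pics/scene0.png

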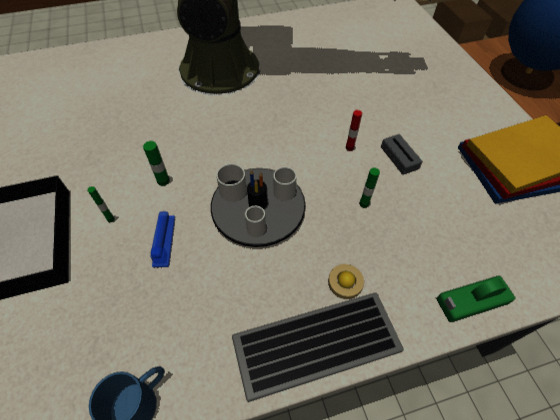

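```bash
python3 - <<'E'
from h import *
# cup rims: points with z 78..88
P=[]
for n in("scene","top"):
    c=optics.camera(n);w=cloud(c).reshape(-1,3)
    q=w[(w[:,2]>76)&(w[:,2]<88)&(w[:,0]>480)&(w[:,0]<800)&(w[:,1]>-180)&(w[:,1]<190)];P.append(q[:,:2])
    g=np.zeros((320,370),np.uint8);x=q[:,:2].astype(int);g[x[:,0]-480,x[:,1]+180]=255
    print(n,len(q));cv2.imwrite("pics/rim_%s.png"%n,cv2.resize(g[::-1,::-1],None,fx=1.5,fy=1.5))
np.save("rim.npy",np.vstack(P))
E
python3 - <<'E'
import cv2,numpy as np
a=cv2.imread('pics/rim_scene.png');b=cv2.imread('pics/rim_top.png')
o=np.maximum(a*np.array([1,0,0],np.uint8),b*np.array([0,1,1],np.uint8));cv2.imwrite('pics/rim.png',o)
E
```

```text
scene 639
top 407
```

View pics/rim.png

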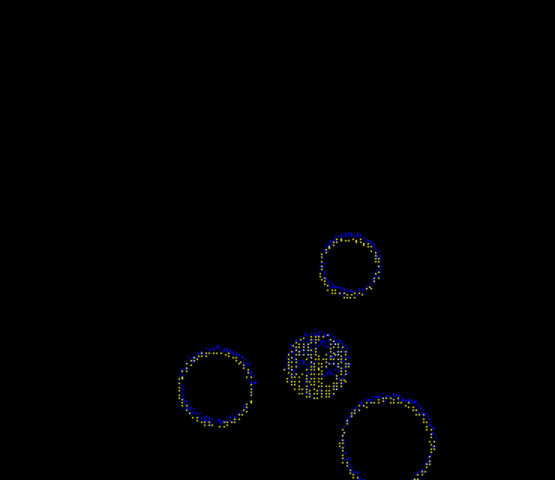

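The top view shows the carousel at about (299,231), with the wide cup at (319,248), the medium at (272,235) and the narrow at (307,203). The green markers are fat (386,284), medium (202,204) and slim (436,250), and red is at (185,277). The scene view agrees and shows everything standing. The rim plot shows three clean rim circles around the pencil pot.

```bash
cat >> h.py <<'E'
from scipy.spatial.transform import Rotation as Ro
def to(x,y,gz,yawdeg=None,s=None):
    """steps (full-scale units) from the current pose to grasp point x,y,gz pointing down"""
    s=s or manip.read_state();R=Ro.from_euler('xyz',s["eef_rot"])
    d=R.inv().apply(np.array([x,y,gz+180])-s["eef_pos"])/40
    yw=s["eef_rot"][2] if yawdeg is None else np.radians(yawdeg)
    rv=(R.inv()*Ro.from_euler('xyz',[np.pi,0,yw])).as_rotvec()/np.radians(45)
    print("turn",rv.round(3),"shift",d.round(3),"pos",s["eef_pos"].round(1),"yaw",np.degrees(s["eef_rot"][2]).round(1))
E
python3 - <<'E'
from h import *
from scipy.optimize import least_squares
P=np.load("rim.npy")
for n,c,r in(("wide",(505,-69),30.5),("med",(541,45),24.5),("nar",(623,-43),19.5)):
    d=np.hypot(*(P-c).T);q=P[abs(d-r)<7]
    print(n,len(q),least_squares(lambda v:np.hypot(*(q-v[:2]).T)-v[2],[*c,r],loss="soft_l1").x.round(1))
for n in("scene","top"):
    w=cloud(optics.camera(n)).reshape(-1,3)
    for m,c,h in(("fat",(411,-226),125),("med",(617,220),120),("slim",(492,-356),115)):
        q=w[(np.hypot(w[:,0]-c[0],w[:,1]-c[1])<25)&(w[:,2]>h-4)]
        print(n,m,len(q),np.median(q,0).round(1),((q.min(0)+q.max(0))/2).round(1))
to(411,-226,230,43)
E
```

```text
wide 216 [505.2 -69.6  30.2]
med 225 [542.7  45.3  24.2]
nar 198 [623.8 -44.6  19.3]
scene fat 123 [ 412.6 -225.8  125.8] [ 410.5 -226.2  125.2]
scene med 77 [618.2 219.1 120.2] [617.3 219.7 119.6]
scene slim 48 [ 492.5 -355.4  115.3] [ 491.  -355.2  115.1]
top fat 121 [ 409.5 -225.2  126.1] [ 408.6 -224.7  126.4]
top med 60 [615.2 220.  121. ] [615.1 220.2 121.1]
top slim 33 [ 490.  -354.1  116.7] [ 488.8 -355.3  116.4]
turn [-0.     0.     2.711] shift [-11.387 -16.548  -0.133] pos [142.3 531.2 404.5] yaw 165.0
```

>>> {"name": "step_arm", "arguments": {"increments": [[[0, 0, 0, -0.87, -0.75, 0, -1], [0, 0, 0, -0.87, -0.75, 0, -1], [0, 0, 0, -0.87, -0.75, 0, -1], [0, 0, 0, -0.87, -0.75, 0, -1], [0, 0, 0, -0.87, -0.75, 0, -1]]], "newtons": 25}}

```text
clock: 0.8
eef_pos: [272.1, 339.7, 404.7]
eef_rot: [3.141, 0.0, 2.88]
wrist_force: [1.2, 0.7, 0.0]
finger_gap: 94.1
finger_force: 0.0
```

>>> {"name": "step_arm", "arguments": {"increments": [[[0, 0, 0, -0.87, -0.75, 0, -1], [0, 0, 0, -0.87, -0.75, 0, -1], [0, 0, 0, -0.87, -0.75, 0, -1], [0, 0, 0, -0.87, -0.75, 0, -1], [0, 0, 0, -0.87, -0.75, 0, -1]]]}}

```text
clock: 1.3
eef_pos: [401.5, 149.6, 404.9]
eef_rot: [3.141, 0.001, 2.88]
wrist_force: [0.7, 0.0, -0.1]
finger_gap: 94.0
finger_force: 0.0
```

>>> {"name": "step_arm", "arguments": {"increments": [[[0, 0, 0, -0.27, -0.9, 0, -1], [0, 0, 0, -0.27, -0.9, 0, -1], [0, 0, 0, -0.27, -0.9, 0, -1], [0, 0, 0, -0.27, -0.9, 0, -1], [0, 0, 0, -0.27, -0.9, 0, -1]]]}}

```text
clock: 1.8
eef_pos: [406.1, -37.9, 404.8]
eef_rot: [3.142, 0.0, 2.88]
wrist_force: [1.5, 1.0, -0.3]
finger_gap: 94.1
finger_force: 0.0
```

>>> {"name": "step_arm", "arguments": {"increments": [[[0, 0, 0, -0.27, -0.9, 0, -1], [0, 0, 0, -0.27, -0.9, 0, -1], [0, 0, 0, -0.27, -0.9, 0, -1], [0, 0, 0, -0.27, -0.9, 0, -1], [0, 0, 0, -0.27, -0.9, 0, -1]]]}}

```text
clock: 2.3
eef_pos: [411.7, -225.9, 404.7]
eef_rot: [-3.142, 0.0, 2.88]
wrist_force: [0.5, 0.8, -0.7]
finger_gap: 94.4
finger_force: 0.0
```

>>> {"name": "step_arm", "arguments": {"increments": [[[0, 0, 0.18, 0, 0, 0, -1], [0, 0, 0.18, 0, 0, 0, -1], [0, 0, 0.18, 0, 0, 0, -1], [0, 0, 0.18, 0, 0, 0, -1], [0, 0, 0.18, 0, 0, 0, -1]]]}}

```text
clock: 2.8
eef_pos: [412.0, -224.3, 404.6]
eef_rot: [-3.142, -0.0, 2.167]
wrist_force: [0.1, 0.2, -0.0]
finger_gap: 94.1
finger_force: 0.0
```

>>> {"name": "step_arm", "arguments": {"increments": [[[0, 0, 0.18, 0, 0, 0, -1], [0, 0, 0.18, 0, 0, 0, -1], [0, 0, 0.18, 0, 0, 0, -1], [0, 0, 0.18, 0, 0, 0, -1], [0, 0, 0.18, 0, 0, 0, -1]]]}}

```text
clock: 3.3
eef_pos: [412.0, -224.3, 404.6]
eef_rot: [-3.142, 0.0, 1.46]
wrist_force: [-0.2, 0.5, 0.1]
finger_gap: 94.2
finger_force: 0.0
```

>>> {"name": "step_arm", "arguments": {"increments": [[[0, 0, 0.18, 0, 0, 0, -1], [0, 0, 0.18, 0, 0, 0, -1], [0, 0, 0.18, 0, 0, 0, -1], [0, 0, 0.18, 0, 0, 0, -1], [0, 0, 0.18, 0, 0, 0, -1]]]}}

```text
clock: 3.8
eef_pos: [412.0, -224.3, 404.6]
eef_rot: [-3.142, 0.0, 0.753]
wrist_force: [-0.3, 0.8, -0.2]
finger_gap: 94.1
finger_force: 0.0
```

```bash
python3 -c "
from h import *
to(410,-225.5,100,43)
print(manip.read_state()['joints'].round(2))"
```

```text
turn [-0.     0.     0.004] shift [-0.057 -0.011  3.116] pos [ 412.  -224.3  404.6] yaw 43.2
[-0.58  0.12  1.74 -0.    1.28  0.24]
```

>>> {"name": "step_arm", "arguments": {"increments": [[[0, 0, 0, -0.06, 0, 0.8, -1], [0, 0, 0, 0, 0, 0.8, -1], [0, 0, 0, 0, 0, 0.8, -1], [0, 0, 0, 0, 0, 0.5, -1], [0, 0, 0, 0, 0, 0.2, -1]]], "newtons": 15}}

```text
clock: 4.3
eef_pos: [410.0, -225.8, 278.9]
eef_rot: [-3.139, 0.001, 0.759]
wrist_force: [0.7, 0.7, 0.3]
finger_gap: 93.8
finger_force: 0.0
```

>>> {"name": "step_arm", "arguments": {"increments": [[[0, 0, 0, 0, 0, 0, 1], [0, 0, 0, 0, 0, 0, 1], [0, 0, 0, 0, 0, 0, 1], [0, 0, 0, 0, 0, 0, 1], [0, 0, 0, 0, 0, 0, 1]]]}}

```text
clock: 4.8
eef_pos: [410.3, -225.9, 281.1]
eef_rot: [3.141, -0.0, 0.759]
wrist_force: [0.5, 0.0, -0.1]
finger_gap: 57.3
finger_force: 0.0
```

>>> {"name": "step_arm", "arguments": {"increments": [[[0, 0, 0, 0, 0, 0, 1], [0, 0, 0, 0, 0, 0, 1], [0, 0, 0, 0, 0, 0, 1], [0, 0, 0, 0, 0, 0, 1], [0, 0, 0, 0, 0, 0, 1]]]}}

```text
clock: 5.3
eef_pos: [410.3, -225.9, 280.6]
eef_rot: [-3.142, 0.0, 0.759]
wrist_force: [-0.4, -0.3, -0.3]
finger_gap: 29.9
finger_force: 15.0
```

>>> {"name": "step_arm", "arguments": {"increments": [[[0, 0, 0, 0, 0, -0.3, 1], [0, 0, 0, 0, 0, -0.6, 1], [0, 0, 0, 0, 0, -0.7, 1], [0, 0, 0, 0, 0, -0.7, 1], [0, 0, 0, 0, 0, -0.5, 1]]]}}

```text
clock: 5.8
eef_pos: [410.1, -225.8, 395.4]
eef_rot: [3.139, -0.0, 0.759]
wrist_force: [-0.7, -0.2, -1.1]
finger_gap: 29.7
finger_force: 15.0
```

>>> {"name": "step_arm", "arguments": {"increments": [[[0, 0, 0, 0.3, -0.08, 0, 1], [0, 0, 0, 0.5, -0.14, 0, 1], [0, 0, 0, 0.6, -0.16, 0, 1], [0, 0, 0, 0.6, -0.16, 0, 1], [0, 0, 0, 0.6, -0.16, 0, 1]]]}}

```text
clock: 6.3
eef_pos: [466.9, -132.4, 391.9]
eef_rot: [-3.141, 0.0, 0.759]
wrist_force: [0.7, -1.2, -0.5]
finger_gap: 29.8
finger_force: 15.0
```

>>> {"name": "step_arm", "arguments": {"increments": [[[0, 0, 0, 0.6, -0.16, 0, 1], [0, 0, 0, 0.6, -0.16, 0, 1], [0, 0, 0, 0.4, -0.12, 0, 1], [0, 0, 0, 0.2, -0.06, 0, 1], [0, 0, 0, 0, 0, 0, 1]]]}}

```text
clock: 6.8
eef_pos: [505.1, -69.0, 392.1]
eef_rot: [-3.141, 0.001, 0.761]
wrist_force: [-0.5, -0.0, -0.2]
finger_gap: 30.0
finger_force: 15.0
```

```bash
python3 -c "
from h import *
to(505,-69.5,126)
c=optics.camera('scene');save(c,'fat1');w=cloud(c).reshape(-1,3)
q=w[(np.hypot(w[:,0]-505,w[:,1]+69)<20)&(w[:,2]>88)&(w[:,2]<190)];print(len(q),q.min(0),q.max(0))
cv2.imwrite('pics/fat1.png',cv2.resize(c['frame'][60:260,120:420,::-1],None,fx=2,fy=2))"
```

```text
turn [-0.001  0.001 -0.   ] shift [-0.009  0.009  2.151] pos [505.1 -69.  392.1] yaw 43.6
366 [503.6358113  -84.17969077 113.52104926] [521.43511678 -53.89859967 188.96420949]
```

View pics/fat1.png

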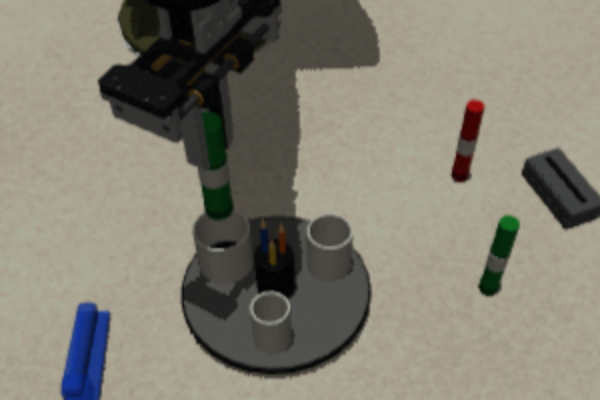

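The fat marker hangs upright over the wide cup, its foot at crop pixel (218,212) and the rim at (222,230).

>>> {"name": "step_arm", "arguments": {"increments": [[[0, 0, 0, 0, 0, 0.4, 1], [0, 0, 0, 0, 0, 0.6, 1], [0, 0, 0, 0, 0, 0.6, 1], [0, 0, 0, 0, 0, 0.3, 1], [0, 0, 0, 0, 0, 0.15, 1]]]}}

```text
clock: 7.35
eef_pos: [504.6, -70.4, 309.8]
eef_rot: [-3.141, 0.001, 0.759]
wrist_force: [-0.1, -0.3, -0.0]
finger_gap: 29.9
finger_force: 15.0
```

>>> {"name": "step_arm", "arguments": {"increments": [[[0, 0, 0, 0, 0, 0.05, 1], [0, 0, 0, 0, 0, 0.05, 1], [0, 0, 0, 0, 0, 0, 1]]]}}

```text
clock: 7.65
eef_pos: [505.0, -70.0, 307.2]
eef_rot: [3.141, -0.001, 0.759]
wrist_force: [0.5, -0.2, -1.0]
finger_gap: 29.5
finger_force: 15.0
```

>>> {"name": "step_arm", "arguments": {"increments": [[[0, 0, 0, 0, 0, 0.04, 1], [0, 0, 0, 0, 0, 0, 0.2], [0, 0, 0, 0, 0, 0, 0], [0, 0, 0, 0, 0, 0, -0.2], [0, 0, 0, 0, 0, 0, -0.2]]]}}

```text
clock: 8.15
eef_pos: [504.9, -69.9, 305.1]
eef_rot: [3.142, -0.0, 0.759]
wrist_force: [0.8, 0.1, -0.5]
finger_gap: 55.3
finger_force: 0.0
```

>>> {"name": "step_arm", "arguments": {"increments": [[[0, 0, 0, 0, 0, 0, -0.2], [0, 0, 0, 0, 0, -0.3, -0.2], [0, 0, 0, 0, 0, -0.6, -0.2], [0, 0, 0, 0, 0, -0.9, -0.5], [0, 0, 0, 0, 0, -0.9, -1]]]}}

```text
clock: 8.65
eef_pos: [504.6, -69.9, 415.1]
eef_rot: [-3.142, 0.0, 0.759]
wrist_force: [0.3, 0.1, 0.4]
finger_gap: 69.0
finger_force: 0.0
```

```bash
python3 -c "
from h import *
to(616.5,220,230,103)
c=optics.camera('scene')
cv2.imwrite('pics/fat2.png',cv2.resize(c['frame'][60:260,120:420,::-1],None,fx=2,fy=2))"
```

```text
turn [-0.    -0.    -1.322] shift [ 7.018 -3.332  0.128] pos [504.6 -69.9 415.1] yaw 43.5
```

View pics/fat2.png

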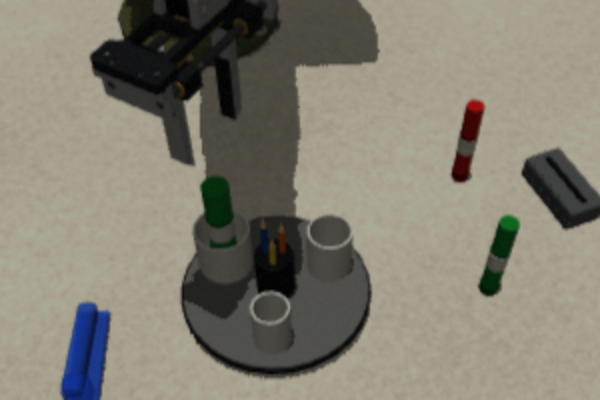

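The fat marker stands in the wide cup (top at crop (215,185)). Next is the medium marker.

>>> {"name": "step_arm", "arguments": {"increments": [[[0, 0, 0, 0.78, -0.37, 0, -1], [0, 0, 0, 0.78, -0.37, 0, -1], [0, 0, 0, 0.78, -0.37, 0, -1], [0, 0, 0, 0.78, -0.37, 0, -1], [0, 0, 0, 0.78, -0.37, 0, -1]]]}}

```text
clock: 9.2
eef_pos: [567.3, 92.5, 413.9]
eef_rot: [3.141, -0.001, 0.759]
wrist_force: [0.8, 0.2, 0.3]
finger_gap: 94.1
finger_force: 0.0
```

>>> {"name": "step_arm", "arguments": {"increments": [[[0, 0, 0, 0.78, -0.37, 0, -1], [0, 0, 0, 0.78, -0.37, 0, -1], [0, 0, 0, 0.78, -0.37, 0, -1], [0, 0, 0, 0.78, -0.37, 0, -1], [0, 0, 0, 0, 0, 0, -1]]]}}

```text
clock: 9.7
eef_pos: [617.1, 223.2, 412.9]
eef_rot: [-3.141, -0.0, 0.762]
wrist_force: [0.1, -0.7, -0.4]
finger_gap: 94.2
finger_force: 0.0
```

>>> {"name": "step_arm", "arguments": {"increments": [[[0, 0, -0.17, 0, 0, 0, -1], [0, 0, -0.17, 0, 0, 0, -1], [0, 0, -0.17, 0, 0, 0, -1], [0, 0, -0.17, 0, 0, 0, -1]]]}}

```text
clock: 10.1
eef_pos: [616.7, 219.4, 413.8]
eef_rot: [3.141, -0.0, 1.298]
wrist_force: [0.8, 0.5, 0.0]
finger_gap: 94.0
finger_force: 0.0
```

>>> {"name": "step_arm", "arguments": {"increments": [[[0, 0, -0.17, 0, 0, 0, -1], [0, 0, -0.17, 0, 0, 0, -1], [0, 0, -0.17, 0, 0, 0, -1], [0, 0, -0.17, 0, 0, 0, -1], [0, 0, 0, 0, 0, 0, -1]]]}}

```text
clock: 10.6
eef_pos: [616.7, 219.4, 413.7]
eef_rot: [3.141, 0.0, 1.829]
wrist_force: [0.1, -0.1, -0.2]
finger_gap: 93.9
finger_force: 0.0
```

```bash
python3 -c "
from h import *
to(616.5,220,96,103)"
```

```text
turn [0.001 0.    0.04 ] shift [ 1.500e-02 -3.000e-03  3.443e+00] pos [616.7 219.4 413.7] yaw 104.8
```

>>> {"name": "step_arm", "arguments": {"increments": [[[0, 0, 0, 0, 0, 0.8, -1], [0, 0, 0, 0, 0, 0.9, -1], [0, 0, 0, 0, 0, 0.9, -1], [0, 0, 0, 0, 0, 0.6, -1], [0, 0, 0, 0, 0, 0.24, -1]]]}}

```text
clock: 11.1
eef_pos: [616.5, 219.5, 273.2]
eef_rot: [-3.138, 0.0, 1.823]
wrist_force: [-0.4, 0.7, 0.3]
finger_gap: 94.1
finger_force: 0.0
```

>>> {"name": "step_arm", "arguments": {"increments": [[[0, 0, 0, 0, 0, 0, 1], [0, 0, 0, 0, 0, 0, 1], [0, 0, 0, 0, 0, 0, 1], [0, 0, 0, 0, 0, 0, 1], [0, 0, 0, 0, 0, 0, 1]]]}}

```text
clock: 11.6
eef_pos: [616.9, 220.0, 276.2]
eef_rot: [3.141, -0.0, 1.827]
wrist_force: [-0.6, 0.0, -0.1]
finger_gap: 57.7
finger_force: 0.0
```

>>> {"name": "step_arm", "arguments": {"increments": [[[0, 0, 0, 0, 0, 0, 1], [0, 0, 0, 0, 0, 0, 1], [0, 0, 0, 0, 0, 0, 1], [0, 0, 0, 0, 0, 0, 1], [0, 0, 0, 0, 0, 0, 1]]]}}

```text
clock: 12.1
eef_pos: [616.9, 219.9, 275.4]
eef_rot: [-3.142, 0.0, 1.827]
wrist_force: [-0.6, 0.1, -0.8]
finger_gap: 21.9
finger_force: 15.0
```

>>> {"name": "step_arm", "arguments": {"increments": [[[0, 0, 0, 0, 0, 0, 1], [0, 0, 0, 0, 0, 0, 1]]]}}

```text
clock: 12.3
eef_pos: [616.9, 220.0, 275.4]
eef_rot: [-3.142, 0.0, 1.827]
wrist_force: [-0.3, 0.8, -0.5]
finger_gap: 22.1
finger_force: 15.0
```

>>> {"name": "step_arm", "arguments": {"increments": [[[0, 0, 0, 0, 0, -0.3, 1], [0, 0, 0, 0, 0, -0.6, 1], [0, 0, 0, 0, 0, -0.7, 1], [0, 0, 0, 0, 0, -0.7, 1], [0, 0, 0, 0, 0, -0.5, 1]]]}}

```text
clock: 12.8
eef_pos: [616.7, 219.9, 390.7]
eef_rot: [3.139, -0.0, 1.827]
wrist_force: [0.3, 1.2, -0.2]
finger_gap: 21.7
finger_force: 15.0
```

```bash
python3 -c "
from h import *
to(542.5,45.2,205)"
```

```text
turn [ 0.003 -0.    -0.   ] shift [-3.754 -2.903  0.133] pos [616.7 219.9 390.7] yaw 104.7
```

>>> {"name": "step_arm", "arguments": {"increments": [[[0, 0, 0, -0.2, -0.15, 0, 1], [0, 0, 0, -0.4, -0.31, 0, 1], [0, 0, 0, -0.45, -0.35, 0, 1], [0, 0, 0, -0.45, -0.35, 0, 1], [0, 0, 0, -0.45, -0.35, 0, 1]]]}}

```text
clock: 13.3
eef_pos: [577.4, 127.8, 386.4]
eef_rot: [-3.14, -0.0, 1.827]
wrist_force: [0.9, -0.2, -1.1]
finger_gap: 21.4
finger_force: 15.0
```

>>> {"name": "step_arm", "arguments": {"increments": [[[0, 0, 0, -0.45, -0.35, 0, 1], [0, 0, 0, -0.45, -0.35, 0, 1], [0, 0, 0, -0.45, -0.35, 0, 1], [0, 0, 0, -0.3, -0.23, 0, 1], [0, 0, 0, -0.15, -0.12, 0, 1]]]}}

```text
clock: 13.8
eef_pos: [541.8, 44.1, 387.1]
eef_rot: [-3.141, -0.0, 1.826]
wrist_force: [-0.2, -0.0, -0.4]
finger_gap: 21.8
finger_force: 15.0
```

>>> {"name": "step_arm", "arguments": {"increments": [[[0, 0, 0, 0, 0, 0, 1]]]}}

```text
clock: 13.9
eef_pos: [542.1, 44.7, 387.3]
eef_rot: [-3.141, -0.0, 1.826]
wrist_force: [0.7, 0.6, -1.0]
finger_gap: 21.6
finger_force: 15.0
```

```bash
python3 -c "
from h import *
to(542.5,45.2,121)
c=optics.camera('scene')
cv2.imwrite('pics/med1.png',cv2.resize(c['frame'][60:260,120:420,::-1],None,fx=2,fy=2))"
```

```text
turn [-0. -0.  0.] shift [0.008 0.012 2.158] pos [542.1  44.7 387.3] yaw 104.6
```

View pics/med1.png

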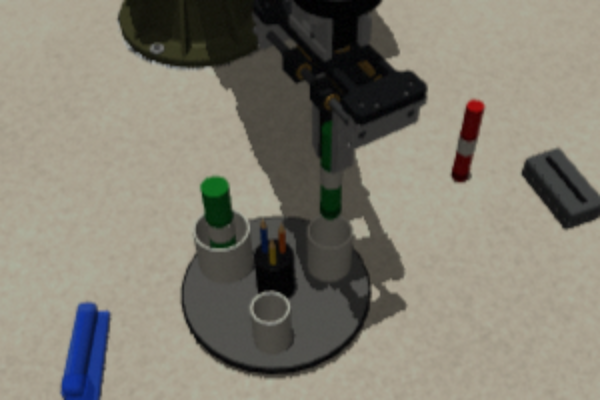

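The medium marker hangs over the medium cup, its foot at (330,215).

>>> {"name": "step_arm", "arguments": {"increments": [[[0, 0, 0, 0, 0, 0.4, 1], [0, 0, 0, 0, 0, 0.6, 1], [0, 0, 0, 0, 0, 0.6, 1], [0, 0, 0, 0, 0, 0.3, 1], [0, 0, 0, 0, 0, 0.15, 1]]]}}

```text
clock: 14.45
eef_pos: [542.5, 45.8, 304.4]
eef_rot: [-3.14, -0.0, 1.828]
wrist_force: [0.2, 0.6, -0.3]
finger_gap: 21.9
finger_force: 15.0
```

>>> {"name": "step_arm", "arguments": {"increments": [[[0, 0, 0, 0, 0, 0.06, 1], [0, 0, 0, 0, 0, 0.06, 1], [0, 0, 0, 0, 0, 0, 1], [0, 0, 0, 0, 0, 0, 0.2], [0, 0, 0, 0, 0, 0, 0]]]}}

```text
clock: 14.95
eef_pos: [542.4, 45.3, 301.1]
eef_rot: [3.141, 0.0, 1.827]
wrist_force: [-0.0, 0.8, -0.4]
finger_gap: 34.4
finger_force: 0.0
```

>>> {"name": "step_arm", "arguments": {"increments": [[[0, 0, 0, 0, 0, 0, -0.2], [0, 0, 0, 0, 0, 0, -0.2], [0, 0, 0, 0, 0, 0, -0.2], [0, 0, 0, 0, 0, 0, -0.2]]]}}

```text
clock: 15.35
eef_pos: [542.3, 45.3, 300.7]
eef_rot: [3.142, 0.0, 1.827]
wrist_force: [0.2, 0.3, 0.5]
finger_gap: 55.9
finger_force: 0.0
```

>>> {"name": "step_arm", "arguments": {"increments": [[[0, 0, 0, 0, 0, -0.3, -0.2], [0, 0, 0, 0, 0, -0.6, -0.2], [0, 0, 0, 0, 0, -0.9, -0.2], [0, 0, 0, 0, 0, -0.9, -0.5], [0, 0, 0, 0, 0, -0.3, -1]]]}}

```text
clock: 15.85
eef_pos: [542.2, 45.3, 425.2]
eef_rot: [3.136, 0.001, 1.827]
wrist_force: [1.0, -0.1, 0.8]
finger_gap: 69.0
finger_force: 0.0
```

```bash
python3 -c "
from h import *
to(490.7,-355.2,230,162)
c=optics.camera('scene')
cv2.imwrite('pics/med2.png',cv2.resize(c['frame'][60:260,60:360,::-1],None,fx=2,fy=2))"
```

```text
turn [ 0.006  0.005 -1.273] shift [-9.359 -3.789  0.372] pos [542.2  45.3 425.2] yaw 104.7
```

View pics/med2.png

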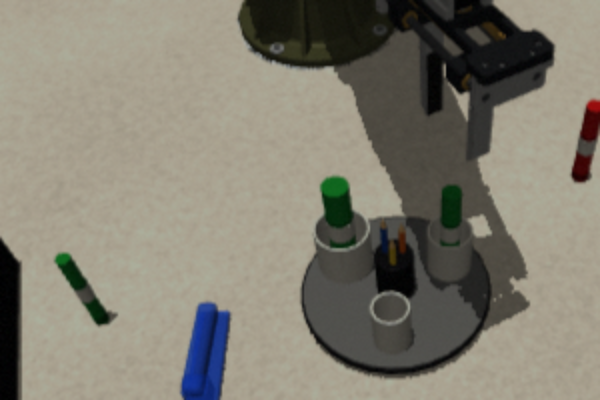

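Both are standing in their cups (tops at (335,185) and (452,190)). Now the slim one.

>>> {"name": "step_arm", "arguments": {"increments": [[[0, 0, 0, -0.94, -0.38, 0, -1], [0, 0, 0, -0.94, -0.38, 0, -1], [0, 0, 0, -0.94, -0.38, 0, -1], [0, 0, 0, -0.94, -0.38, 0, -1], [0, 0, 0, -0.94, -0.38, 0, -1]]]}}

```text
clock: 16.4
eef_pos: [516.0, -157.3, 419.7]
eef_rot: [-3.14, -0.001, 1.828]
wrist_force: [0.7, 0.0, 0.1]
finger_gap: 94.0
finger_force: 0.0
```

>>> {"name": "step_arm", "arguments": {"increments": [[[0, 0, 0, -0.94, -0.38, 0, -1], [0, 0, 0, -0.94, -0.38, 0, -1], [0, 0, 0, -0.94, -0.38, 0, -1], [0, 0, 0, -0.94, -0.38, 0, -1], [0, 0, 0, -0.9, -0.37, 0, -1]]]}}

```text
clock: 16.9
eef_pos: [490.2, -357.0, 419.5]
eef_rot: [-3.141, -0.001, 1.827]
wrist_force: [0.8, -0.2, -0.5]
finger_gap: 94.2
finger_force: 0.0
```

>>> {"name": "step_arm", "arguments": {"increments": [[[0, 0, -0.16, 0, 0, 0, -1], [0, 0, -0.16, 0, 0, 0, -1], [0, 0, -0.16, 0, 0, 0, -1], [0, 0, -0.16, 0, 0, 0, -1]]]}}

```text
clock: 17.3
eef_pos: [490.6, -355.4, 419.4]
eef_rot: [-3.141, -0.002, 2.335]
wrist_force: [-0.5, 0.4, 0.4]
finger_gap: 94.0
finger_force: 0.0
```

>>> {"name": "step_arm", "arguments": {"increments": [[[0, 0, -0.16, 0, 0, 0, -1], [0, 0, -0.16, 0, 0, 0, -1], [0, 0, -0.16, 0, 0, 0, -1], [0, 0, -0.16, 0, 0, 0, -1], [0, 0, 0, 0, 0, 0, -1]]]}}

```text
clock: 17.8
eef_pos: [490.7, -355.3, 419.5]
eef_rot: [3.141, -0.001, 2.835]
wrist_force: [-0.5, -0.6, 0.6]
finger_gap: 93.8
finger_force: 0.0
```

```bash
python3 -c "
from h import *
to(490.7,-355.2,92,162)"
```

```text
turn [ 0.001 -0.002  0.009] shift [-0.005 -0.     3.689] pos [ 490.7 -355.3  419.5] yaw 162.4
```

>>> {"name": "step_arm", "arguments": {"increments": [[[0, 0, 0, 0, 0, 0.9, -1], [0, 0, 0, 0, 0, 0.9, -1], [0, 0, 0, 0, 0, 0.9, -1], [0, 0, 0, 0, 0, 0.7, -1], [0, 0, 0, 0, 0, 0.29, -1]]]}}

```text
clock: 18.3
eef_pos: [490.2, -354.9, 269.7]
eef_rot: [3.14, -0.004, 2.829]
wrist_force: [0.3, -0.3, -0.5]
finger_gap: 94.2
finger_force: 0.0
```

>>> {"name": "step_arm", "arguments": {"increments": [[[0, 0, 0, 0, 0, 0, 1], [0, 0, 0, 0, 0, 0, 1], [0, 0, 0, 0, 0, 0, 1], [0, 0, 0, 0, 0, 0, 1], [0, 0, 0, 0, 0, 0, 1]]]}}

```text
clock: 18.8
eef_pos: [490.8, -355.3, 273.8]
eef_rot: [-3.141, 0.001, 2.832]
wrist_force: [-0.3, 0.4, 0.3]
finger_gap: 57.6
finger_force: 0.0
```

>>> {"name": "step_arm", "arguments": {"increments": [[[0, 0, 0, 0, 0, 0, 1], [0, 0, 0, 0, 0, 0, 1], [0, 0, 0, 0, 0, 0, 1], [0, 0, 0, 0, 0, 0, 1], [0, 0, 0, 0, 0, 0, 1]]]}}

```text
clock: 19.3
eef_pos: [490.7, -355.3, 273.0]
eef_rot: [-3.142, -0.0, 2.833]
wrist_force: [-0.9, -0.6, 0.2]
finger_gap: 17.5
finger_force: 0.0
```

>>> {"name": "step_arm", "arguments": {"increments": [[[0, 0, 0, 0, 0, 0, 1], [0, 0, 0, 0, 0, 0, 1], [0, 0, 0, 0, 0, 0, 1]]]}}

```text
clock: 19.6
eef_pos: [490.7, -355.3, 273.0]
eef_rot: [3.142, -0.0, 2.833]
wrist_force: [0.5, -0.8, 0.1]
finger_gap: 15.7
finger_force: 15.0
```

>>> {"name": "step_arm", "arguments": {"increments": [[[0, 0, 0, 0, 0, -0.3, 1], [0, 0, 0, 0, 0, -0.6, 1], [0, 0, 0, 0, 0, -0.7, 1], [0, 0, 0, 0, 0, -0.7, 1], [0, 0, 0, 0, 0, -0.5, 1]]]}}

```text
clock: 20.1
eef_pos: [490.6, -355.2, 388.1]
eef_rot: [-3.141, 0.002, 2.833]
wrist_force: [0.1, 0.2, 0.0]
finger_gap: 16.2
finger_force: 15.0
```

```bash
python3 -c "
from h import *
to(623.8,-44.6,205)"
```

```text
turn [-0.001  0.003 -0.   ] shift [-0.812  8.41   0.073] pos [ 490.6 -355.2  388.1] yaw 162.3
```

>>> {"name": "step_arm", "arguments": {"increments": [[[0, 0, 0, -0.02, 0.2, 0, 1], [0, 0, 0, -0.04, 0.4, 0, 1], [0, 0, 0, -0.06, 0.6, 0, 1], [0, 0, 0, -0.06, 0.6, 0, 1], [0, 0, 0, -0.06, 0.6, 0, 1]]]}}

```text
clock: 20.6
eef_pos: [529.6, -264.7, 383.6]
eef_rot: [3.141, -0.002, 2.833]
wrist_force: [0.8, 0.1, -0.3]
finger_gap: 15.5
finger_force: 15.0
```

>>> {"name": "step_arm", "arguments": {"increments": [[[0, 0, 0, -0.06, 0.6, 0, 1], [0, 0, 0, -0.06, 0.6, 0, 1], [0, 0, 0, -0.06, 0.6, 0, 1], [0, 0, 0, -0.06, 0.6, 0, 1], [0, 0, 0, -0.06, 0.6, 0, 1]]]}}

```text
clock: 21.1
eef_pos: [577.3, -153.9, 383.6]
eef_rot: [3.141, -0.002, 2.833]
wrist_force: [-0.1, 0.6, -0.4]
finger_gap: 15.4
finger_force: 15.0
```

>>> {"name": "step_arm", "arguments": {"increments": [[[0, 0, 0, -0.05, 0.6, 0, 1], [0, 0, 0, -0.05, 0.6, 0, 1], [0, 0, 0, -0.05, 0.6, 0, 1], [0, 0, 0, -0.05, 0.6, 0, 1], [0, 0, 0, -0.04, 0.4, 0, 1]]]}}

```text
clock: 21.6
eef_pos: [620.4, -49.7, 383.7]
eef_rot: [-3.141, -0.002, 2.834]
wrist_force: [-0.4, -0.1, -0.0]
finger_gap: 15.7
finger_force: 15.0
```

>>> {"name": "step_arm", "arguments": {"increments": [[[0, 0, 0, -0.02, 0.2, 0, 1], [0, 0, 0, 0, 0, 0, 1]]]}}

```text
clock: 21.8
eef_pos: [623.5, -44.0, 384.4]
eef_rot: [-3.141, -0.001, 2.834]
wrist_force: [0.6, -0.4, -0.3]
finger_gap: 15.7
finger_force: 15.0
```

```bash
python3 -c "
from h import *
to(623.8,-44.6,119)
c=optics.camera('scene')
cv2.imwrite('pics/sl1.png',cv2.resize(c['frame'][60:260,120:420,::-1],None,fx=2,fy=2))"
```

```text
turn [-0.    -0.001  0.   ] shift [-0.014 -0.011  2.136] pos [623.5 -44.  384.4] yaw 162.4
```

View pics/sl1.png

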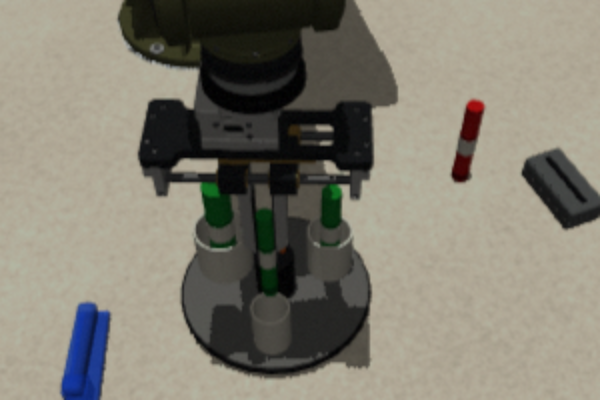

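The slim marker hangs over the narrow cup, its foot at (268,290).

>>> {"name": "step_arm", "arguments": {"increments": [[[0, 0, 0, 0, 0, 0.4, 1], [0, 0, 0, 0, 0, 0.6, 1], [0, 0, 0, 0, 0, 0.6, 1], [0, 0, 0, 0, 0, 0.3, 1], [0, 0, 0, 0, 0, 0.13, 1]]]}}

```text
clock: 22.35
eef_pos: [623.1, -45.6, 302.9]
eef_rot: [-3.141, -0.002, 2.832]
wrist_force: [-0.3, -0.5, 0.1]
finger_gap: 15.7
finger_force: 15.0
```

>>> {"name": "step_arm", "arguments": {"increments": [[[0, 0, 0, 0, 0, 0.06, 1], [0, 0, 0, 0, 0, 0.06, 1], [0, 0, 0, 0, 0, 0, 1], [0, 0, 0, 0, 0, 0, 0.2], [0, 0, 0, 0, 0, 0, 0]]]}}

```text
clock: 22.85
eef_pos: [623.4, -44.9, 299.6]
eef_rot: [3.141, 0.001, 2.833]
wrist_force: [-0.4, 0.2, -0.2]
finger_gap: 28.4
finger_force: 0.0
```

>>> {"name": "step_arm", "arguments": {"increments": [[[0, 0, 0, 0, 0, 0, -0.2], [0, 0, 0, 0, 0, 0, -0.2], [0, 0, 0, 0, 0, 0, -0.2], [0, 0, 0, 0, 0, 0, -0.2]]]}}

```text
clock: 23.25
eef_pos: [623.4, -44.9, 299.1]
eef_rot: [3.142, 0.0, 2.833]
wrist_force: [0.0, -0.3, -1.0]
finger_gap: 55.9
finger_force: 0.0
```

>>> {"name": "step_arm", "arguments": {"increments": [[[0, 0, 0, 0, 0, -0.3, -0.2], [0, 0, 0, 0, 0, -0.6, -0.2], [0, 0, 0, 0, 0, -0.9, -0.2], [0, 0, 0, 0, 0, -0.9, -0.2], [0, 0, 0, 0, 0, -0.9, -0.2]]]}}

```text
clock: 23.75
eef_pos: [623.0, -44.9, 445.6]
eef_rot: [3.141, 0.001, 2.833]
wrist_force: [-0.2, 0.8, -0.1]
finger_gap: 56.4
finger_force: 0.0
```

>>> {"name": "step_arm", "arguments": {"increments": [[[0, 0, 0, 0, -0.8, -0.3, -0.2], [0, 0, 0, 0, -0.8, 0, -0.2], [0, 0, 0, 0, -0.8, 0, -0.2], [0, 0, 0, 0, -0.8, 0, -0.2], [0, 0, 0, 0, -0.5, 0, -0.2]]]}}

```text
clock: 24.25
eef_pos: [577.4, -187.7, 456.2]
eef_rot: [-3.141, 0.001, 2.831]
wrist_force: [1.2, -0.1, 0.0]
finger_gap: 56.1
finger_force: 0.0
```

>>> {"name": "step_arm", "arguments": {"increments": [[[0, 0, 0, 0, 0, 0, -0.2], [0, 0, 0, 0, 0, 0, -0.2], [0, 0, 0, 0, 0, 0, -0.2]]]}}

```text
clock: 24.55
eef_pos: [578.6, -185.0, 455.5]
eef_rot: [3.141, 0.0, 2.834]
wrist_force: [-0.2, 0.5, 0.1]
finger_gap: 56.6
finger_force: 0.0
```

```bash
python3 -c "
from h import *
c=optics.camera('scene');save(c,'end');w=cloud(c).reshape(-1,3)
for m,p in(('fat',(505,-69.5)),('med',(542.5,45)),('slim',(624,-44.6)),('red',(438,259))):
    q=w[(np.hypot(w[:,0]-p[0],w[:,1]-p[1])<25)&(w[:,2]>90)&(w[:,2]<200)];print(m,len(q),q[:,2].max().round(1),np.median(q[q[:,2]>q[:,2].max()-5],0).round(1))
"
```

```text
fat 382 153.6 [506.1 -70.5 150.7]
med 238 147.6 [544.6  45.6 145.6]
slim 151 143.4 [625.3 -44.5 140.3]
red 126 123.0 [438.9 258.4 121.2]
```

View pics/end.png

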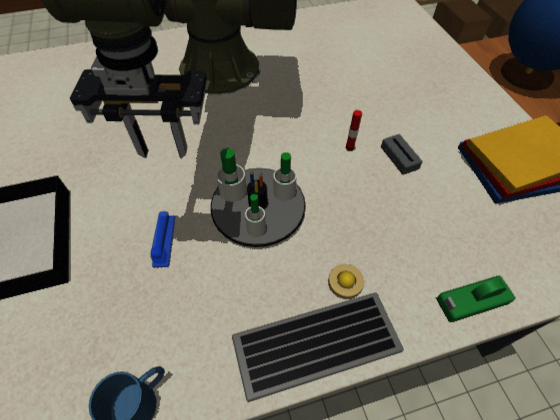

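The final view shows all three markers upright in their cups at (229,160), (286,163) and (254,203). Their tops are at 150, 145 and 140 mm, as expected for standing on the cup floors. The red marker, wiper, stapler and ball have not moved.

```bash
python3 -c "
from cell import workorder
print(workorder.sign_off())"
```

```text
the job is handed in; nothing more can be done
None
```

The three green markers stand on the bottoms of their own cups, the red marker, wiper, stapler and ball were left untouched, and I handed the job in at about 25 s.

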